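Pin the paper-roll spindle

TASK

Lock the spindle of the wrapping-paper roll: take the linch pin out of the pen block, push it down through the cross hole in the square end of the spindle until its head sits fully home on the spindle, then flip its sprung ring down over the end of the spindle until it snaps shut around the pin's tip, and let go. The spindle may have rolled and crept endwise, so feel for the hole and turn the spindle with the pin rather than forcing it, and leave the vase, the candlestick and the ribbon spool where they stand.

Things in the scene. Friction and masses are not known exactly. Their poses are not given: they have to be found in the camera images.
- linchpin: The linch pin (plain steel, about 90 g), upright in a drilled hole of the wooden pen block (46 mm high), free to lift out. Origin on its axis at the underside of the head; z up along the pin, x along the ring's hinge, the open ring sticks out to -y. Head: block 16 mm (x) by 14 mm (y), 30 mm high. Shank: 10 mm diameter, 42 mm long, its tip tapered to 8 mm over the last 1.5 mm.
- pin_head (a point): Centre of the part of the linch pin's head to grip, 21 mm above the head's underside, 9 mm below its top; axes as linchpin. Grip across the two x faces, 16 mm apart, with the fingertips at most 8 mm below this point, so that they stay clear of the ring's wire.
- pin_middle (a point): Point on the shank's axis 13 mm below the head's underside (34 mm below pin_head, 29 mm above the pin's tip); axes as linchpin. It lies on the spindle's axis when the pin is fully home.
- ring_hinge (a point): Hinge of the ring, crossing the head 9 mm above its underside (12 mm below pin_head, 22 mm above pin_middle); axes as linchpin. The ring is round: 55 mm mean diameter, wire 5 mm thick, near edge at this point, far edge 55 mm from it.
- ring (a joint): Ring angle (rad): 0 = open, level to the pin's -y; 1.65 = shut, hanging in the pin's x-z plane round the pin's tip. An over-centre spring: it resists being swung down (0.1 N m at first, falling to nothing at about 1.1), then snaps shut and stays. Push both side wires (about 25 mm either side) evenly, e.g. with two parted fingers straddling the spindle end: down from above, then in toward the stand.
- stand: Fixed wooden stand of the wrapping-paper roll. Origin at the centre of its base (150 by 350 mm) on the desk; z up, y along the spindle. The roll (100 mm diameter, kraft brown) lies between two cheeks, 18 mm thick, tops 108 mm above the desk. The spindle's free end points to -y. Treat it gently: a push of 45 N on it or its spindle is too much.
- spindle_axis (a point): Point fixed in the stand on the spindle's axis, 191 mm to -y of its origin, 85 mm above the desk; axes as stand. The spindle end is a square steel bar, 26 by 26 mm, with an 11.5 mm cross hole right through its top and bottom; it ends 20 mm to -y of the hole's axis. The hole is here, give or take 4 mm in y. A brass boss (38 mm diameter) begins 14 mm to +y. Pin goes in with its -y along this -y.
- hole_top (a point): Point fixed in the stand 13 mm above spindle_axis: about the hole's upper mouth. The unpinned spindle starts shifted endwise up to 4 mm (drag 12 N) and rolled up to 0.5 rad (drag 0.09 N m) either way; neither is measured and it stays where left. So the mouth is up to 6 mm aside in x, and the flat top slopes. A pin tip caught in the mouth and drawn over the axis turns it upright.
- vase: Bystander: white ceramic vase with white flowers, 84 mm diameter, 150 mm high (flowers to 250 mm); origin at the centre of its foot.
- candlestick: Bystander: black candlestick with a pale candle, foot 72 mm diameter, 225 mm high; origin at the centre of its foot.
- ribbon_spool: Bystander: wooden ribbon spool standing on its flange, 56 mm diameter, 30 mm high; origin at the centre of its underside.

How it is judged:
By the outcome, as a careful person would: the job done as asked, in the order asked, and still so for the second after the job is handed in, with the robot touching nothing.
It also fails if it takes over 72 s, if anything falls off the work surface, if the arm or the gripper's body presses on something with over 40 N, if the wrist force passes 120 N, or if a joint passes its speed limit or range.

ROBOT

A 7-joint arm with a two-finger parallel gripper is mounted at the origin on the work surface. World frame = base frame: x ahead of the robot, y to its left, z up, the work surface at z = 0. Lengths are in m, angles in rad, forces in N, time in s.
With the tool pointing down it reaches from about 0.4 to 0.85 m from the base axis. Payload 10.4 kg.
Tool frame: the origin (TCP) lies at the very end of the fingers, on their centre line; the grasp point (between the pads) lies manip.hold_point_z behind it (manip.hold_point_z is the distance from the TCP to the grasp point, in m); z points along the fingers, y is the direction in which the jaws open and shut (so a half turn about z gives the same grasp; the last joint's range is limited). The gripper opens to 85 mm and grips with 20 to 120 N. Pads are 22 mm wide; open, the fingers measure 114 mm over their backs; the gripper's body (76 mm by 85 mm) begins 54 mm behind the grasp point. The pads swing forward as they close: fully open they stand 13 mm farther back than shut.
Start: joints at [1.18, 0.332, -0.065, 1.46, 0.022, 1.35, -0.088], TCP at [0.225, -0.583, 0.231] pointing down, gripper open.
Joint ranges: [-2.6, 2.6], [-0.5, 2.12], [-1.47, 1.34], [0.16, 2.42], [-1.27, 4.41], [0.06, 2.06], [-2.6, 2.6]. Speed limits (rad/s): [2.22, 2.22, 2.79, 2.79, 3.14, 3.14, 3.14].

INTERFACE

Orientations are given as a unit quaternion [x, y, z, w].
In Python, from workcell import manip gives the robot as it stands.
- The arm moves only by the tool jog_arm, never from a script. Its arguments are lists of equal length, an entry for each row: "translation": the shift along the world's x, y, z in mm, a list of three; "turn": the turn about the world's z in degrees. In form: {"translation": [[x, y, z], ...], "turn": [turn, ...]}. A call has 1 to 12 rows; each row is the pose to reach, as a shift and turn from the pose measured when the call began; what a row does not reach only later rows make up. A row lasts 1/12 s, in which the tool goes at most 41.7 mm and 7.16 degrees, less where a joint would pass 70% of its speed; a pose out of reach is approached as far as the arm can. A call with a gripper value outside its range is refused whole. "grip" is the finger opening in mm, from 0 to 85.4, set as the call begins (left out, the last holds). The fingers move at their own pace and stop on an object; "grip_force" is the grip in N (left out, the last holds). Time passes only in rows, so rows that repeat a pose let the fingers close. It gives the time, the measured TCP pose, the force and the opening at its end, in the units of the state.
- manip.get_obs(): the state, without advancing time (a new reading comes with each control period).
- manip.camera(name): name is "side" or "top" or "wrist"; returns a dict with "frame" (400x640x3 uint8, red, green, blue), "mtx" (3x3 intrinsics, pixels), "k1" (the pictures are not rectified: a ray, as slopes to the right and down, at radius r is drawn at 1 + k1 r^2 times it, then the intrinsics apply), "pose" (4x4, takes a point from camera to world coordinates). Camera axes: x right, y down, z forward; pixel columns grow to the right and rows downward; lengths in m; the calibration is good to about 2 mm. A picture is of the moment at which its call begins. There is no depth.
- manip.hand_in(): hands the job in, once; it reports no verdict.
Trained networks look in a picture, given as the dict that the camera call returned (one of the last four; its "shot" number tells which), for a name from the list of things; names that differ only in an ending like _2 or _b are one class to them, and where a whole thing is asked for, a point or a joint stands for the part that bears it (a point fixed in the world has none). Each returns a list of dicts, best first, with "confidence" (0 to 1); they miss things now and then, are a little off and sometimes report something else, mostly with a low value. They report only what shows in the picture. A call takes as long as a camera call.
- manip.outline_of(picture, label): "mask" (400x640 bool, what is visible of it) and "extent" ([left, top, right, bottom] in pixels, round what is visible of it).
- manip.pinpoint(picture, label): "at" ([column, row] in pixels: a listed point, or the origin of a listed thing).
The state is a dict: "clock": time; "joint_pos": joint angles; "joint_velocities": joint speeds; "tau": joint torques, N m; "position": TCP position; "ee_rot": TCP orientation; "ft_force": force on the tool from outside, world axes, zero at the start; "torque": the same for the moment, N m; "grip_width": opening from 0.0 (shut) to 1.0 (fully open).
Only numpy, scipy, OpenCV 4.12 (cv2) and the standard library are available. Lean on these libraries where they do the work, as an engineer would, in place of code of your own. Each camera call takes 0.05 s, during which the arm holds its last target. There are 200 camera calls.

## Working session

There is one attempt and no reset: what is moved stays moved. The work goes in short steps, Python scripts to look and compute and a tool call to move; the robot and the scene stay as the last step left them, time stands still between calls to the robot, and variables do not carry over. Pictures are saved under pics/ and viewed, about 8 in all and at most 12, crops included, and the job is handed in when it is done.

Besides the shell and the picture viewer there is one more tool, called after "Request:" as a command line: name --pt "numbers of a row" for each row, then --argument value for the rest. jog_arm: Moves the arm, as the interface text tells. Its arguments: {"type":"object","properties":{"translation":{"type":"array"},"turn":{"type":"array"},"grip":{"type":"number"},"grip_force":{"type":"number"}},"required":["translation","turn"]}

```bash
mkdir -p pics; cat > h.py <<'E'
import numpy as np, cv2
from workcell import manip
def ray(p,uv):
    K=p["mtx"];d=np.array([(uv[0]-K[0][2])/K[0][0],(uv[1]-K[1][2])/K[1][1]]);s=d.copy()
    for _ in range(30): s=d/(1+p["k1"]*(s@s))
    T=np.array(p["pose"]);v=T[:3,:3]@np.array([s[0],s[1],1.]);return T[:3,3],v/np.linalg.norm(v)
def atz(p,uv,z):
    o,v=ray(p,uv);return o+v*(z-o[2])/v[2]
def tri(rs):
    A=sum(np.eye(3)-np.outer(v,v) for o,v in rs);b=sum((np.eye(3)-np.outer(v,v))@o for o,v in rs)
    x=np.linalg.solve(A,b);return x,[float(np.linalg.norm(np.cross(x-o,v)))*1000 for o,v in rs]
def proj(p,X):
    T=np.array(p["pose"]);c=T[:3,:3].T@(np.asarray(X)-T[:3,3]);s=c[:2]/c[2];s=s*(1+p["k1"]*(s@s));K=np.array(p["mtx"]);return K[:2,:2]@s+K[:2,2]
def save(p,n,box=None,f=1):
    im=p["frame"][:,:,::-1]
    if box: im=im[box[1]:box[3],box[0]:box[2]]
    cv2.imwrite("pics/"+n,cv2.resize(im,None,fx=f,fy=f,interpolation=cv2.INTER_CUBIC))
E
python3 - <<'E'
from h import *
np.set_printoptions(precision=4,suppress=True)
P={c:manip.camera(c) for c in("side","top","wrist")}
for l in ["linchpin","pin_head","pin_middle","ring_hinge","stand","spindle_axis","hole_top","vase","candlestick","ribbon_spool"]:
    rs=[]
    for c in P:
        for d in manip.pinpoint(P[c],l)[:1]:
            print(l,c,np.array(d["at"]),round(d["confidence"],2)); 
            if d["confidence"]>.3: rs.append(ray(P[c],d["at"]))
    if len(rs)>1: print("   ",*tri(rs))
for c in P: print(c,np.array(P[c]["pose"])[:3,3])
im=np.vstack([P["side"]["frame"],P["top"]["frame"]])
save(P["side"],"a_side.png");save(P["top"],"a_top.png")
print(manip.get_obs(),manip.hold_point_z)
E
```

```text
linchpin side [338.1 189.1] 0.45
linchpin top [350.2 196.5] 0.58
    [ 0.5196 -0.2348  0.046 ] [0.5704280553233189, 0.5704280553232789]
pin_head side [335.3 183.6] 0.66
pin_head top [350.5 193.2] 0.62
    [ 0.5278 -0.2332  0.0648] [2.42454153139864, 2.4245415313985585]
pin_middle side [338.1 189.3] 0.41
pin_middle top [349.7 195.1] 0.53
    [ 0.5219 -0.2345  0.0449] [1.6065642503975484, 1.6065642503977426]
ring_hinge side [334.5 184.3] 0.55
ring_hinge top [350.  194.9] 0.63
    [ 0.5255 -0.2304  0.0637] [5.353724688676077, 5.353724688676056]
stand side [237.6 263. ] 0.56
stand top [204.3 187.7] 0.95
    [0.5501 0.2025 0.0077] [3.3577810462898383, 3.357781046289845]
spindle_axis side [286.2 207.9] 0.73
spindle_axis top [267.5 183.1] 0.97
    [0.5478 0.002  0.0834] [1.7078082426139247, 1.7078082426139376]
hole_top side [286.3 204.9] 0.91
hole_top top [265.6 183.1] 0.7
    [0.5446 0.0054 0.0969] [2.4417526917239045, 2.44175269172383]
vase side [387.8 178.4] 0.86
candlestick side [344.2 169.1] 0.6
candlestick top [422.  158.5] 0.84
    [ 0.6458 -0.4611 -0.0094] [2.7611993684577176, 2.761199368457869]
ribbon_spool side [340.8 240.4] 0.86
ribbon_spool top [285.2 243.9] 0.53
    [ 0.3821 -0.0455  0.0069] [0.7738051974258031, 0.773805197425923]
side [-0.1591  0.7939  0.745 ]
top [ 0.3143 -0.1317  1.3368]
wrist [ 0.2865 -0.5592  0.3728]
{'clock': 1.65, 'joint_pos': array([ 1.1804,  0.3322, -0.0647,  1.4601,  0.0216,  1.35  , -0.0885]), 'joint_velocities': array([-0.0002, -0.0011, -0.0001,  0.0018, -0.0001, -0.0003, -0.0009]), 'tau': array([  0.0005, -62.5221,   0.0494, -39.1825,   0.0166,   0.0019,
         0.    ]), 'position': array([ 0.2248, -0.5832,  0.2313]), 'ee_rot': array([0.9831, 0.1829, 0.    , 0.    ]), 'ft_force': array([ 0.0834, -0.3665, -0.1175]), 'torque': array([-0.0038, -0.019 ,  0.0423]), 'grip_width': 1.0016515655256408} 0.0187
```

View pics/a_side.png

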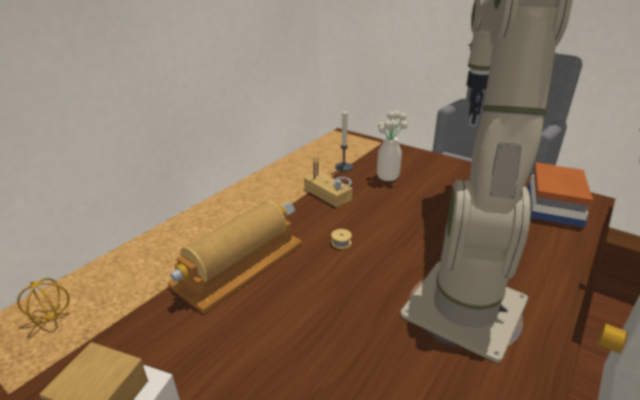

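View pics/a_top.png

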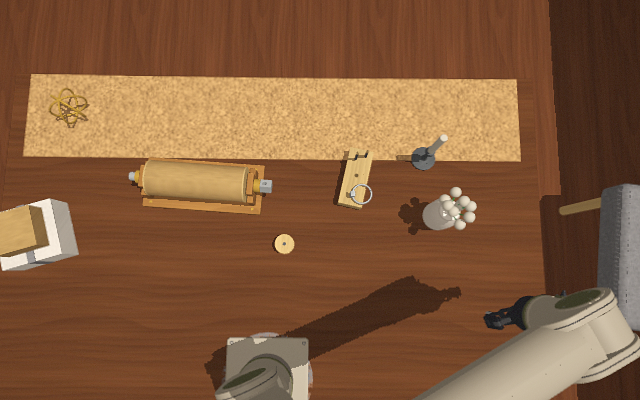

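Side view: the pin and its ring stand at about (338,187), with the spindle end at (288,208). Top view: the ring is at (361,194), pointing roughly to -y, and the spindle's square end is at (266,186). I'll rise clear of the vase, then hover over the pin.

Request:
jog_arm --pt "0 0 40" --pt "0 0 80" --pt "0 0 120" --pt "300 350 120" --pt "300 350 120" --pt "300 350 120" --pt "300 350 120" --pt "300 350 120" --pt "300 350 120" --pt "300 350 120" --pt "300 350 120" --pt "300 350 120" --turn '[0, 0, 0, 69, 69, 69, 69, 69, 69, 69, 69, 69]'

```text
clock: 2.65
position: [0.4697, -0.2967, 0.3517]
ee_rot: [0.732, 0.681, 0.0, 0.0]
ft_force: [0.3, -0.0, 0.2]
grip_width: 0.998
```

Request:
jog_arm --pt "0 0 0" --turn '[0]'

```text
clock: 2.73
position: [0.4748, -0.2885, 0.3519]
ee_rot: [0.726, 0.688, 0.002, 0.0]
ft_force: [0.4, 0.6, -0.0]
grip_width: 1.003
```

Request:
jog_arm --pt "50 15 -40" --pt "50 15 -80" --pt "50 15 -120" --pt "50 15 -150" --pt "50 15 -150" --pt "50 15 -150" --turn '[3, 3, 3, 3, 3, 3]'

```text
clock: 3.23
position: [0.5233, -0.2733, 0.2]
ee_rot: [0.708, 0.707, 0.001, -0.002]
ft_force: [0.1, 0.3, 0.0]
grip_width: 0.998
```

```bash
python3 - <<'E'
from h import *
np.set_printoptions(precision=4,suppress=True)
p=manip.camera("wrist");o=manip.get_obs();print(o["position"],o["ee_rot"],np.array(p["pose"]))
for l,z in [("linchpin",.046),("pin_head",.067),("ring_hinge",.055)]:
    for d in manip.pinpoint(p,l)[:1]: print(l,d,atz(p,d["at"],z))
save(p,"b.png")
E
```

```text
[ 0.5246 -0.274   0.2029] [ 0.7076  0.7066  0.0018 -0.    ] [[ 1.      0.0002 -0.002   0.5229]
 [-0.0004 -0.9654 -0.2609 -0.2073]
 [-0.0019  0.2609 -0.9654  0.3425]
 [ 0.      0.      0.      1.    ]]
linchpin {'at': [319.7, 146.3], 'confidence': 0.75} [ 0.526  -0.2368  0.046 ]
pin_head {'at': [311.9, 150.3], 'confidence': 0.72} [ 0.5195 -0.238   0.067 ]
ring_hinge {'at': [317.6, 145.7], 'confidence': 0.88} [ 0.5241 -0.2354  0.055 ]
```

View pics/b.png

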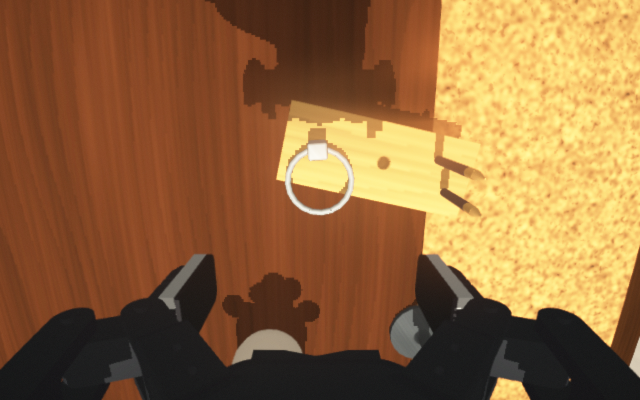

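The wrist view shows the head at (317,151) and the level ring centred near (320,180), so the pin's yaw is nearly aligned with the world axes. I'll refine head and ring numerically.

```bash
python3 - <<'E'
from h import *
np.set_printoptions(precision=4,suppress=True)
p=manip.camera("wrist")
g=cv2.cvtColor(p["frame"],cv2.COLOR_RGB2HSV)
m=((g[...,1]<45)&(g[...,2]>150)).astype(np.uint8);m[:120]=0;m[230:]=0;m[:,:270]=0;m[:,370:]=0
n,L,S,C=cv2.connectedComponentsWithStats(m);print(S,C)
ys,xs=np.nonzero(m);
r=[(x,y) for x,y in zip(xs,ys) if y>164]
(cx,cy),(a,b),_=cv2.fitEllipse(np.array(r,np.float32));print(cx,cy,a,b)
c=atz(p,(cx,cy),.055)
hm=m.copy();hm[:139]=0;hm[165:]=0
e=cv2.morphologyEx(m[135:165,300:335],cv2.MORPH_OPEN,np.ones((9,9)));print(e)
y,x=np.nonzero(e);h=atz(p,(x.mean()+300,y.mean()+135),.076);print(x.mean()+300,y.mean()+135,cv2.minAreaRect(np.c_[x,y].astype(np.float32)))
print(c,h,np.linalg.norm((c-h)[:2]),np.degrees(np.arctan2(*(c-h)[:2])))
E
```

```text
[[     0      0    640    400 254921]
 [   281    141     68     70   1079]] [[319.5262 199.6113]
 [313.304  173.2095]]
314.680908203125 177.54275512695312 61.598846435546875 62.75735855102539
[[0 0 0 ... 0 0 0]
 [0 0 0 ... 0 0 0]
 [0 0 0 ... 0 0 0]
 ...
 [0 0 0 ... 0 0 0]
 [0 0 0 ... 0 0 0]
 [0 0 0 ... 0 0 0]]
312.38928571428573 148.4892857142857 ((12.5, 13.5), (15.0, 17.0), 90.0)
[ 0.5255 -0.2656  0.055 ] [ 0.5236 -0.2379  0.076 ] 0.02784065576154047 176.13322685004044
```

Request:
jog_arm --pt "0 0 0" --pt "-1 36 -35" --pt "-1 36 -70" --pt "-1 36 -100" --pt "-1 36 -100" --pt "-1 36 -100" --turn '[0, 2, 2, 2, 2, 2]' --grip 40

```text
clock: 3.98
position: [0.5245, -0.2387, 0.1053]
ee_rot: [0.695, 0.719, 0.002, 0.002]
ft_force: [-0.2, -1.0, 1.7]
grip_width: 0.468
```

```bash
python3 - <<'E'
from h import *
np.set_printoptions(precision=4,suppress=True)
p=manip.camera("wrist");o=manip.get_obs();print(o["position"],o["ee_rot"],o["grip_width"])
T=o["position"]
for d in [0,.0187]: print(proj(p,T+[0,0,d]))
print("head top px expected",proj(p,[.5236,-.2379,.076]))
save(p,"c.png",(160,100,480,400),2)
E
```

```text
[ 0.5257 -0.2392  0.1069] [0.6954 0.7186 0.0027 0.0031] 0.47072389434203254
[319.5938 263.055 ]
[320.3667 283.3438]
head top px expected [314.8627 235.7757]
```

View pics/c.png

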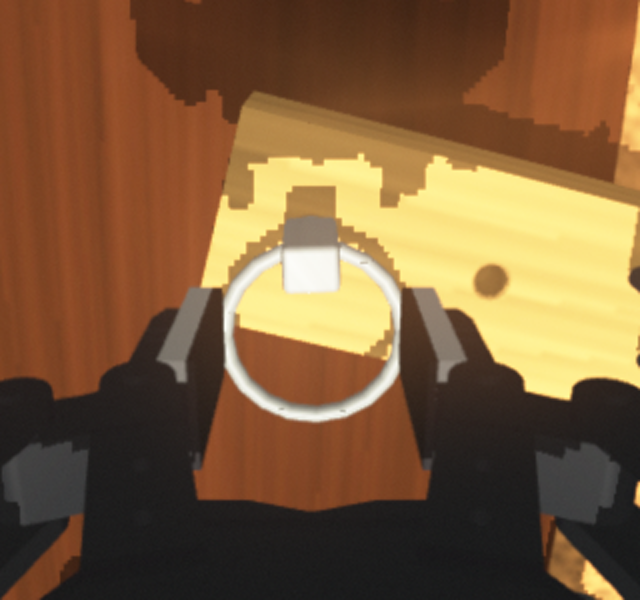

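Head top is at about (315.5,234.5), within 1 px of the prediction, so I'll descend and grip.

Request:
jog_arm --pt "-2 1 -25" --pt "-2 1 -42" --pt "-2 1 -46" --pt "-2 1 -46" --pt "-2 1 -46" --turn '[0, 0, 0, 0, 0]'

```text
clock: 4.45
position: [0.5249, -0.2389, 0.0631]
ee_rot: [0.696, 0.718, 0.003, 0.004]
ft_force: [-0.0, 0.3, -0.1]
grip_width: 0.474
```

Request:
jog_arm --pt "0 0 0" --pt "0 0 0" --pt "0 0 0" --pt "0 0 0" --turn '[0, 0, 0, 0]' --grip 8 --grip_force 90

```text
clock: 4.78
position: [0.5261, -0.2395, 0.0652]
ee_rot: [0.696, 0.718, 0.004, 0.006]
ft_force: [-1.9, 0.4, 9.0]
grip_width: 0.151
```

Request:
jog_arm --pt "-1 1 -2" --pt "-1 1 -2" --pt "-1 1 -2" --turn '[0, 0, 0]'

```text
clock: 5.03
position: [0.5261, -0.2394, 0.0652]
ee_rot: [0.696, 0.718, 0.004, 0.007]
ft_force: [-2.2, -0.4, 8.6]
grip_width: 0.155
```

```bash
python3 - <<'E'
from h import *
np.set_printoptions(precision=4,suppress=True)
p=manip.camera("wrist");o=manip.get_obs();print(o["position"],o["ee_rot"],o["grip_width"],o["ft_force"])
save(p,"d.png",(220,180,420,360),3)
E
```

```text
[ 0.5261 -0.2394  0.0652] [0.6958 0.7182 0.0037 0.0074] 0.15400565565819582 [-2.9867 -0.2716  8.6116]
```

View pics/d.png

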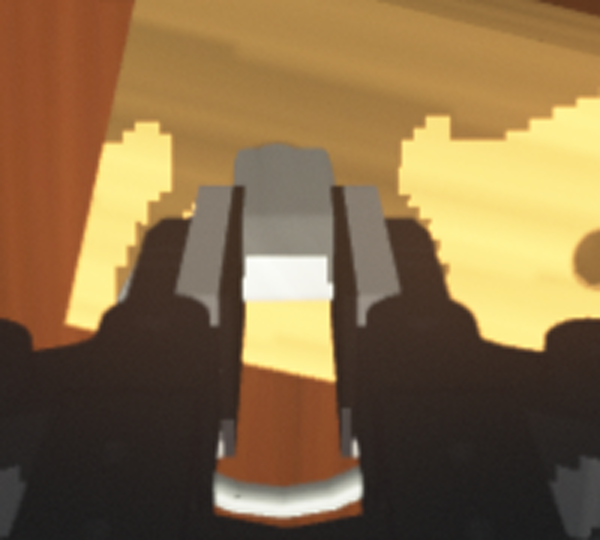

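Gripped: the pads are flat on both x faces, and the ring is free. Now lifting and carrying.

Request:
jog_arm --pt "-1 1 15" --pt "-1 1 35" --pt "-1 1 60" --pt "-1 1 90" --pt "-1 1 120" --pt "-1 1 145" --pt "-1 1 145" --turn '[0, 0, 0, 0, 0, 0, 0]'

```text
clock: 5.67
position: [0.5276, -0.2391, 0.2166]
ee_rot: [0.696, 0.718, 0.005, 0.012]
ft_force: [-0.2, -0.3, -1.7]
grip_width: 0.15
```

Request:
jog_arm --pt "2 30 -2" --pt "5 70 -2" --pt "9 110 -2" --pt "12 150 -2" --pt "14 178 -2" --pt "14 178 -2" --pt "14 178 -2" --turn '[0, -1, -2, -2, -2, -2, -2]'

```text
clock: 6.25
position: [0.5417, -0.0591, 0.215]
ee_rot: [0.707, 0.707, 0.005, 0.012]
ft_force: [0.4, -0.4, -0.9]
grip_width: 0.147
```

```bash
python3 - <<'E'
from h import *
np.set_printoptions(precision=4,suppress=True)
p=manip.camera("wrist");o=manip.get_obs();print(o["position"],o["ee_rot"],o["grip_width"],o["ft_force"])
for l,z in [("hole_top",.098),("spindle_axis",.085),("stand",0)]:
    for d in manip.pinpoint(p,l)[:1]: print(l,d,atz(p,d["at"],z))
save(p,"e.png")
E
```

```text
[ 0.5416 -0.0612  0.2148] [0.7079 0.7062 0.0047 0.012 ] 0.15318236957768935 [-0.2573 -0.4267 -0.6407]
hole_top {'at': [312.6, 103.5], 'confidence': 0.6} [0.5415 0.0109 0.098 ]
spindle_axis {'at': [309.9, 103.6], 'confidence': 0.91} [0.5396 0.0109 0.085 ]
```

View pics/e.png

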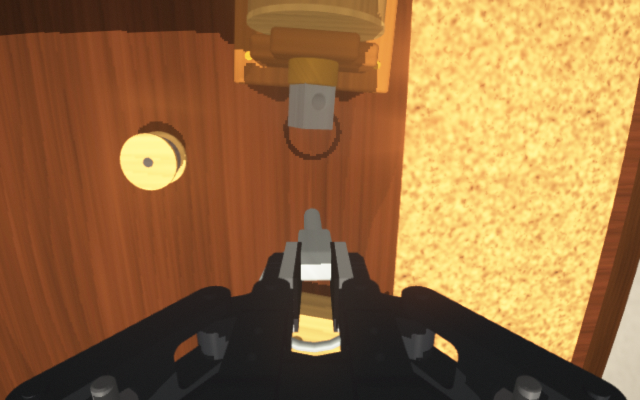

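The wrist view shows the spindle end at (290–333, 83–130) with its hole at about (318,102), leaning to +x. The brass boss is centred near column 313. I'll zoom in.

```bash
python3 - <<'E'
from h import *
np.set_printoptions(precision=4,suppress=True)
from scipy.spatial.transform import Rotation as R
p=manip.camera("wrist");o=manip.get_obs();print(o["position"],R.from_quat(o["ee_rot"]).as_matrix())
save(p,"f.png",(260,30,370,140),5)
for uv in [(318,102),(313.5,70)]:
  for z in (.085,.098,.104): print(uv,z,atz(p,uv,z))
E
```

```text
[ 0.5415 -0.0626  0.2146] [[ 0.0056  0.9997  0.0232]
 [ 0.9999 -0.0054 -0.0101]
 [-0.01    0.0232 -0.9997]]
(318, 102) 0.085 [0.546  0.0084 0.085 ]
(318, 102) 0.098 [0.5456 0.0083 0.098 ]
(318, 102) 0.104 [0.5454 0.0082 0.104 ]
(313.5, 70) 0.085 [0.5427 0.032  0.085 ]
(313.5, 70) 0.098 [0.5424 0.0307 0.098 ]
(313.5, 70) 0.104 [0.5423 0.0301 0.104 ]
```

View pics/f.png

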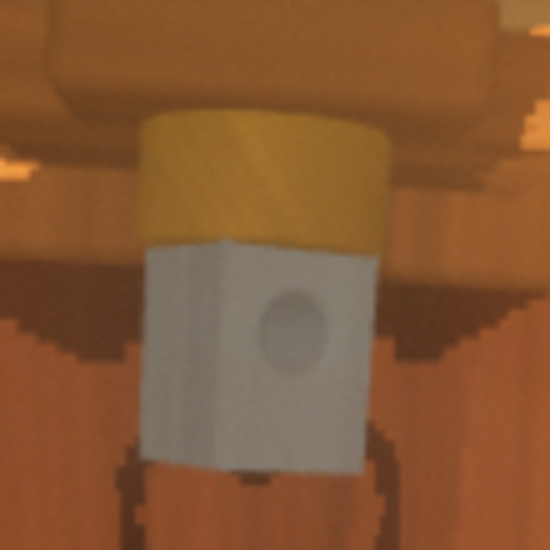

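The zoom shows the top face tilted to +x with the hole mouth at (318.6,96.6). The spindle centre runs from (312.8,80) at the boss to (310.5,123) at the end, so the roll is about 0.45 rad. Next I'll locate the pin tip in the same camera.

```bash
python3 - <<'E'
from h import *
np.set_printoptions(precision=4,suppress=True)
p=manip.camera("wrist");o=manip.get_obs();T=o["position"];print(T)
save(p,"g.png",(280,190,350,300),6)
print("hole",atz(p,(318.6,96.6),.0967))
# square silhouette edges: left face lower-left corner, right corner z
for n,uv,z in [("L boss",(288.8,80),.085-.0061+.0),("L end",(288,121.5),.079),("R boss",(335.4,81),.091),("R end",(332.5,124),.091),("ridge boss",(304,79),.1024),("ridge end",(303.5,123),.1024),("bossL",(287.8,65),.085),("bossR",(338,65),.085),("boss front top",(312.5,79.5),.104)]:
    print(n,atz(p,uv,z))
R=np.array([[0.0056,0.9997,0.0232],[0.9999,-0.0054,-0.0101],[-0.01,0.0232,-0.9997]])
for dy in (0,.0015):
  print("tip px pred",proj(p,T+R[:,2]*.0612+[0,dy,0]), proj(p,T+R[:,2]*.0612+[0,dy+.004,0]))
E
```

```text
[ 0.5415 -0.0624  0.2146]
hole [0.5461 0.0123 0.0967]
L boss [0.5235 0.0254 0.0789]
L end [ 0.5221 -0.0063  0.079 ]
R boss [0.5589 0.0237 0.091 ]
R end [ 0.5569 -0.0079  0.091 ]
ridge boss [0.5355 0.0244 0.1024]
ridge end [ 0.5348 -0.0065  0.1024]
bossL [0.5233 0.0358 0.085 ]
bossR [0.5612 0.0357 0.085 ]
boss front top [0.5416 0.0239 0.104 ]
tip px pred [316.6646 218.337 ] [316.6415 212.3071]
tip px pred [316.656  216.0833] [316.6328 210.0293]
```

View pics/g.png

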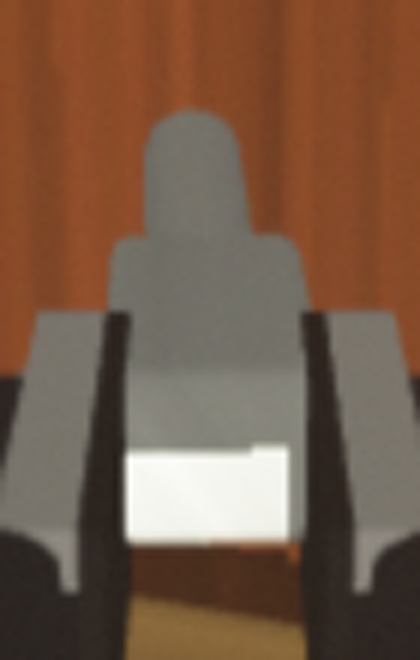

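Shift from pin tip to hole mouth comes out at about (+6, +73) mm, with stand yaw about -2.5°. I'll hover with the tip about 8 mm above the mouth and check.

Request:
jog_arm --pt "2 25 0" --pt "5 55 -10" --pt "6 73 -30" --pt "6 73 -46" --pt "6 73 -48" --pt "6 73 -48" --pt "6 73 -48" --turn '[-1, -2, -2.5, -2.5, -2.5, -2.5, -2.5]'

```text
clock: 7.13
position: [0.5479, 0.0093, 0.1673]
ee_rot: [0.725, 0.689, 0.005, 0.012]
ft_force: [-0.2, -0.5, -0.4]
grip_width: 0.152
```

```bash
python3 - <<'E'
from h import *
from scipy.spatial.transform import Rotation as R
np.set_printoptions(precision=4,suppress=True)
p=manip.camera("wrist");o=manip.get_obs();T=o["position"];print(T,R.from_quat(o["ee_rot"]).as_matrix(),o["ft_force"])
save(p,"h.png",(270,150,370,260),6)
print("mouth px",proj(p,[.5461,.0123,.0967]),"axis top",proj(p,[.541,.0123,.0967]))
print(atz(p,(312,208),T[2]-.0612))
E
```

```text
[0.5481 0.0094 0.1676] [[ 0.0509  0.9984  0.024 ]
 [ 0.9987 -0.0506 -0.0113]
 [-0.0101  0.0245 -0.9996]] [ 0.2768 -0.6481 -1.2968]
mouth px [311.0649 209.0363] axis top [303.3023 209.459 ]
[0.5468 0.0159 0.1064]
```

View pics/h.png

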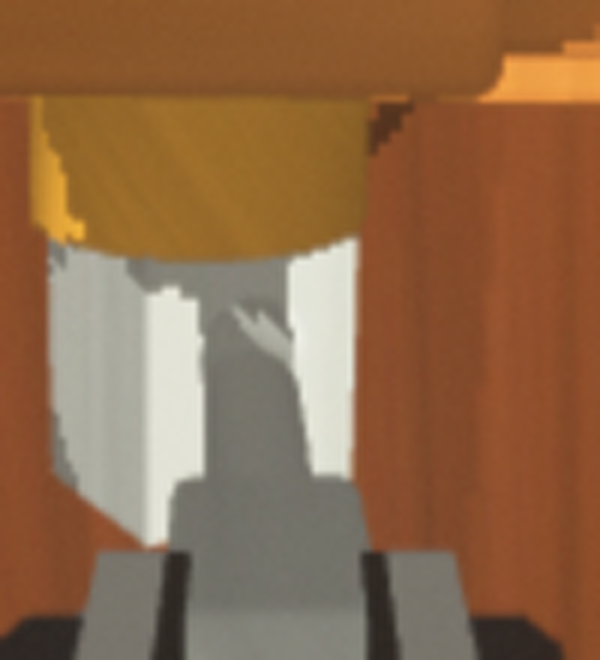

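The tip is over the mouth to within about 1 mm; the hole's far rim shows just above the tip. I'll lower it gently by feel.

Request:
jog_arm --pt "-1 0 -3" --pt "-1 0 -6" --pt "-1 0 -8" --pt "-1 0 -10" --pt "-1 0 -11" --pt "-1 0 -12" --pt "-1 0 -13" --pt "-1 0 -13" --turn '[0, 0, 0, 0, 0, 0, 0, 0]'

```text
clock: 7.85
position: [0.5473, 0.0096, 0.1546]
ee_rot: [0.725, 0.689, 0.005, 0.012]
ft_force: [2.5, -0.4, -1.7]
grip_width: 0.152
```

Engaged: the tip is about 3 mm below the mouth with only a sideways force. Now drawing toward -x over the axis while sinking.

Request:
jog_arm --pt "-1 0 -1" --pt "-2 0 -1" --pt "-3 0 -2" --pt "-4 0 -2" --pt "-5 0 -2" --pt "-5.5 0 -2" --pt "-5.5 0 -3" --pt "-5.5 0 -4" --pt "-5.5 0 -4" --turn '[0, 0, 0, 0, 0, 0, 0, 0, 0]'

```text
clock: 8.6
position: [0.5436, 0.0098, 0.1518]
ee_rot: [0.725, 0.689, 0.007, 0.014]
ft_force: [8.2, 0.2, 0.9]
grip_width: 0.153
```

Request:
jog_arm --pt "-2 0 -1" --pt "-3 0 -2" --pt "-3.5 0 -4" --pt "-3.5 0 -6" --pt "-3.5 0 -8" --pt "-3.5 0 -8" --pt "-3.5 0 -8" --turn '[0, 0, 0, 0, 0, 0, 0]'

```text
clock: 9.18
position: [0.5423, 0.01, 0.1458]
ee_rot: [0.725, 0.689, 0.009, 0.016]
ft_force: [6.1, 1.3, 8.8]
grip_width: 0.15
```

```bash
python3 - <<'E'
from h import *
from scipy.spatial.transform import Rotation as R
np.set_printoptions(precision=4,suppress=True)
p=manip.camera("wrist");o=manip.get_obs();T=o["position"];print(T,R.from_quat(o["ee_rot"]).as_matrix(),o["ft_force"],o["torque"])
save(p,"i.png",(260,130,380,270),5)
E
```

```text
[0.5423 0.0101 0.1458] [[ 0.0507  0.9981  0.0346]
 [ 0.9987 -0.0504 -0.0105]
 [-0.0088  0.0351 -0.9993]] [5.194  0.8165 8.2638] [ 0.265  -1.5178 -0.0038]
```

View pics/i.png

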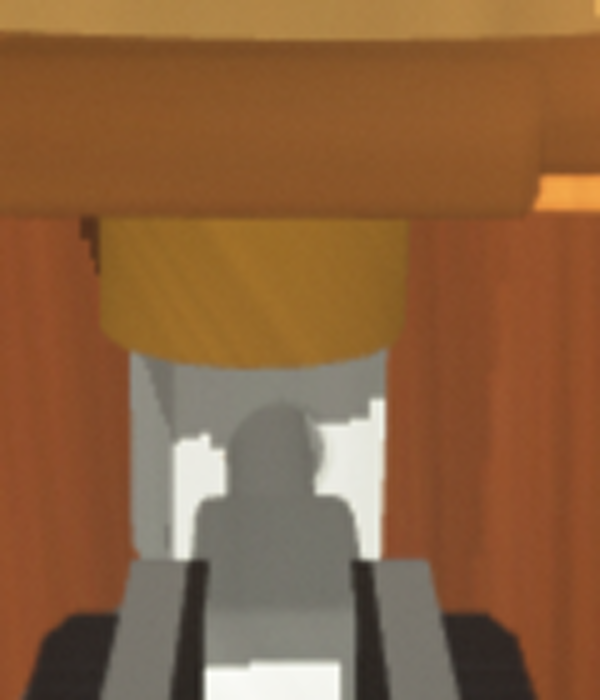

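The spindle is following, with the roll down to about 0.2 rad and the pin at crop (275,440) against the boss centre at 254. I'll continue about 3 mm to -x, then down.

Request:
jog_arm --pt "-2 0 0" --pt "-3 0 0" --pt "-4 0 0" --pt "-5 0 0" --pt "-5 0 -2" --pt "-5 0 -4" --pt "-5 0 -6" --pt "-5 0 -8" --pt "-5 0 -10" --pt "-5 0 -10" --turn '[0, 0, 0, 0, 0, 0, 0, 0, 0, 0]'

```text
clock: 10.07
position: [0.5392, 0.0103, 0.1369]
ee_rot: [0.725, 0.689, 0.011, 0.017]
ft_force: [8.3, 0.9, -0.7]
grip_width: 0.153
```

Request:
jog_arm --pt "-1 0 -3" --pt "-1 0 -6" --pt "-1 0 -9" --pt "-1 0 -12" --pt "-1 0 -12" --turn '[0, 0, 0, 0, 0]'

```text
clock: 10.48
position: [0.5396, 0.0104, 0.1252]
ee_rot: [0.725, 0.689, 0.012, 0.018]
ft_force: [8.0, 1.7, -3.3]
grip_width: 0.154
```

Request:
jog_arm --pt "0.5 0 -3" --pt "0.5 0 -6" --pt "0.5 0 -8" --pt "0.5 0 -10" --pt "0.5 0 -10" --pt "0.5 0 -10" --turn '[0, 0, 0, 0, 0, 0]'

```text
clock: 10.98
position: [0.5405, 0.0107, 0.117]
ee_rot: [0.725, 0.689, 0.012, 0.019]
ft_force: [-4.2, -0.5, 20.3]
grip_width: 0.145
```

```bash
python3 - <<'E'
from h import *
from scipy.spatial.transform import Rotation as R
np.set_printoptions(precision=4,suppress=True)
p=manip.camera("wrist");o=manip.get_obs();T=o["position"];print(T,R.from_quat(o["ee_rot"]).as_matrix(),o["ft_force"],o["torque"])
save(p,"j.png",(250,130,390,330),4)
E
```

```text
[0.5406 0.0106 0.117 ] [[ 0.0506  0.9978  0.0438]
 [ 0.9987 -0.0502 -0.0104]
 [-0.0081  0.0443 -0.999 ]] [-4.5591 -0.0978 19.145 ] [-0.0271  0.816  -0.0254]
```

View pics/j.png

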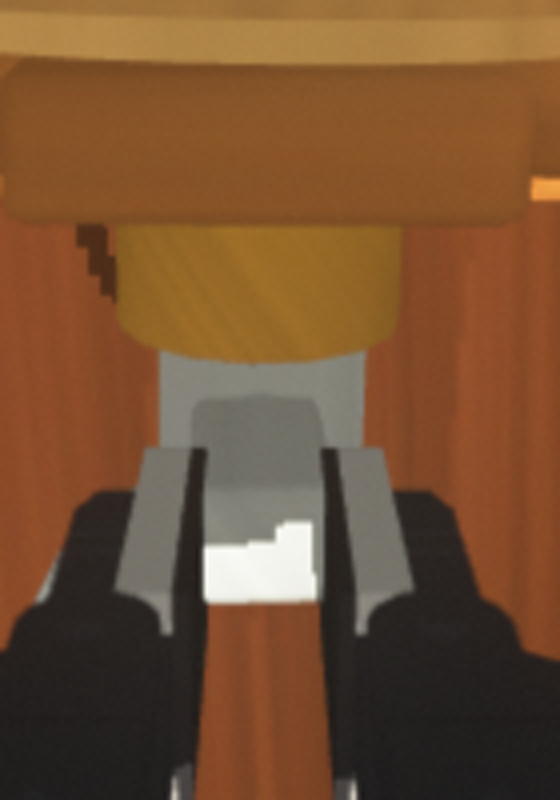

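The head is home: I measured 20 N at TCP z 0.117, against 0.1172 predicted, and the picture shows the head on a level top face. Now I'll release, rise and place the parted fingers over the ring's side wires.

Request:
jog_arm --pt "0 0 0" --pt "0 0 0" --pt "0 0 0" --pt "0 0 5" --pt "0 0 12" --pt "0 -10 12" --pt "-1 -20 12" --pt "-1 -28 12" --pt "-1 -28 12" --pt "-1 -28 12" --turn '[0, 0, 0, 0, 0, 0, 0, 0, 0, 0]' --grip 42

```text
clock: 11.87
position: [0.5394, -0.0184, 0.1287]
ee_rot: [0.725, 0.688, 0.012, 0.019]
ft_force: [-0.4, 0.4, 0.2]
grip_width: 0.491
```

```bash
python3 - <<'E'
from h import *
from scipy.spatial.transform import Rotation as R
np.set_printoptions(precision=4,suppress=True)
p=manip.camera("wrist");o=manip.get_obs();T=o["position"];print(T,R.from_quat(o["ee_rot"]).as_matrix()[:,2],o["ft_force"],o["grip_width"])
for l,z in [("pin_head",.119),("ring_hinge",.107),("pin_middle",.085),("linchpin",.098)]:
    for d in manip.pinpoint(p,l)[:1]: print(l,d,atz(p,d["at"],z))
save(p,"k.png",(200,100,440,400),2.6/1.3)
E
```

```text
[ 0.5394 -0.0177  0.1288] [ 0.0435 -0.0102 -0.999 ] [-0.3884  0.0297 -0.8975] 0.49169866983308425
pin_head {'at': [309.6, 189.8], 'confidence': 0.82} [0.538  0.0125 0.119 ]
ring_hinge {'at': [309.9, 184.0], 'confidence': 0.64} [0.5385 0.0125 0.107 ]
pin_middle {'at': [309.3, 171.5], 'confidence': 0.61} [0.5389 0.0146 0.085 ]
linchpin {'at': [311.6, 180.9], 'confidence': 0.85} [0.5396 0.0121 0.098 ]
```

View pics/k.png

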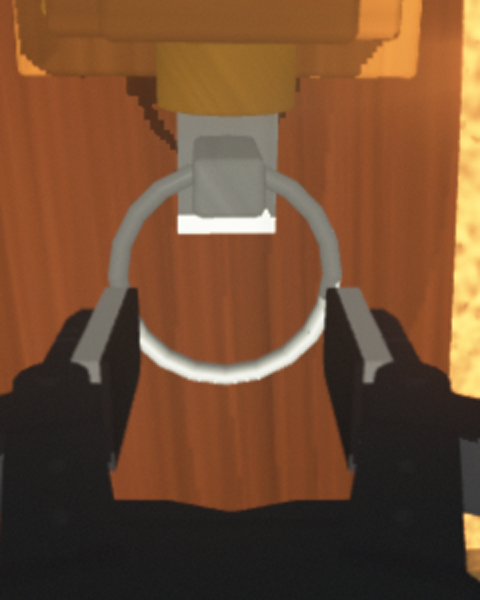

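Last picture: the pin is seated in the middle of the square end, with the ring level and centred at crop (225,272). The fingertips are over both side wires, about 1.5 mm to +x. Pushing down now.

Request:
jog_arm --pt "-1.5 0 -6" --pt "-1.5 0 -12" --pt "-1.5 0 -18" --pt "-1.5 0 -23" --pt "-1.5 0 -28" --pt "-1.5 0 -32" --pt "-1.5 0 -36" --pt "-1.5 0 -40" --pt "-1.5 0 -40" --turn '[0, 0, 0, 0, 0, 0, 0, 0, 0]'

```text
clock: 12.87
position: [0.5376, -0.0169, 0.0879]
ee_rot: [0.724, 0.689, 0.012, 0.018]
ft_force: [-0.6, -0.3, -0.3]
grip_width: 0.494
```

```bash
cat > look.py <<'E'
from h import *
np.set_printoptions(precision=4,suppress=True)
p=manip.camera("wrist");o=manip.get_obs();T=o["position"];print(T,o["ft_force"],o["torque"])
for l in ("ring","ring_hinge"):
    for d in manip.outline_of(p,l)[:2]: print(l,d["confidence"],d["extent"],d["mask"].sum())
d=manip.outline_of(p,"linchpin")
f=cv2.cvtColor(p["frame"],cv2.COLOR_RGB2GRAY)
if d:
    m=d[0]["mask"]
    for r in range(130,330,5): print(r,"".join("#" if m[r,c] else " .:-=+*%@"[min(8,f[r,c]//29)] for c in range(230,400,2)))
print("level ring centre/sides px",[proj(p,[.5385-.0012+dx,.0125-.0275,.107]).round(1) for dx in(-.0275,0,.0275)])
E
python3 look.py
```

```text
[ 0.5376 -0.0169  0.0882] [-1.017  -0.4295  0.3053] [-0.0994  0.1473  0.015 ]
ring 0.64 [251.9, 211.9, 387.5, 265.7] 2206
ring_hinge 0.93 [252.6, 189.9, 388.2, 267.6] 5055
130 ----------------:-----------------------------------------------------:--------------
135 ----------------------------------------------------------------------+--------------
140 --------------------------------------------=----------------------------------------
145 ::::::::::::::::::::::::-------------------------------------------------------------
150 .......................:-----------------------=--------------------::::::::::-------
155 .......................:--------------------------------------------:::::::::--------
160 ......:::----..........:---------------------------------------------::-:------------
165 -------------:.........:-------------------------------------------------------------
170 --------------:.........::-------------------------------------------:---------------
175 -------------------:........::====----------------------------=--:-------------------
180 -------------------:::::
[... 2068 characters left out ...]
:---:::------------::---::::::::::::--:::::::... . ............
300 ..................:--:::::::::-----------::---::::::::::::--::::::::... .............
305 ..................---::::-:::::----------:::--::::::::::::--:::::::::.   ............
310 .................:---:::-::::::---------::::--::::::::::::--:::::::::.   ......... ..
315 .............. ..----:::::::::::---------:::--::::::::::::--::::::::::.  ............
320 .............. .:----:::::::::::---:-----:::--:::::::::::::::::::::::::  .......... .
325 . .............:-----:::::::::::---:::---:::---::::::::::::::::::::::::. .. ..... .. 
level ring centre/sides px [array([250.1, 280.8]), array([318.3, 276.6]), array([385.8, 272.1])]
```

```bash
cat > th.py <<'E'
from h import *
np.set_printoptions(precision=3,suppress=True)
p=manip.camera("wrist");o=manip.get_obs();T=o["position"];print(T,o["ft_force"],o["clock"])
d=manip.outline_of(p,"ring")[:1]
for e in d: print(e["confidence"],e["extent"])
H=np.array([.5387,.0128,.107]);u=np.array([-.045,-.999,0]);x=np.array([.999,-.045,0])
def pts(t):
    a=np.linspace(0,2*np.pi,72);D=u*np.cos(t)-np.array([0,0,1])*np.sin(t)
    return np.array([proj(p,H+D*.0275*(1-np.cos(k))+x*.0275*np.sin(k)) for k in a])
for t in (0,.2,.4,.6,.8,1,1.2,1.4,1.65):
    q=pts(t);print(t,q.min(0),q.max(0))
E
python3 th.py
```

```text
[ 0.538 -0.017  0.089] [-0.703 -0.599  0.526] 13.1167
0.72 [254.0, 210.6, 384.9, 268.1]
0 [249.792 209.672] [385.234 331.783]
0.2 [251.453 209.672] [382.416 314.742]
0.4 [252.811 209.672] [380.14  296.346]
0.6 [253.807 209.672] [378.311 277.089]
0.8 [254.483 209.672] [376.889 257.31 ]
1 [254.873 209.643] [375.917 237.252]
1.2 [254.98  209.545] [375.393 217.151]
1.4 [254.805 196.75 ] [375.266 209.74 ]
1.65 [254.198 171.723] [375.668 209.672]
```

The ring is at about 0.7 rad, as the geometry predicts, with low force. Continuing down, then in toward the stand.

Request:
jog_arm --pt "0 0 -5" --pt "0 0 -10" --pt "0 0 -14" --pt "0 0 -14" --pt "0 4 -15" --pt "0 8 -15" --pt "0 11 -15" --pt "0 14 -15" --pt "0 17 -15" --pt "0 18 -15" --pt "0 18 -15" --turn '[0, 0, 0, 0, 0, 0, 0, 0, 0, 0, 0]'

```text
clock: 14.08
position: [0.538, 0.0004, 0.074]
ee_rot: [0.724, 0.689, 0.012, 0.019]
ft_force: [0.8, -2.4, 1.2]
grip_width: 0.492
```

```bash
python3 th.py; python3 look.py | head -32
```

```text
[0.538 0.    0.074] [-0.264 -3.128  1.121] 14.1333
0.84 [250.4, 225.0, 390.4, 270.9]
0 [248.811 268.847] [393.083 390.236]
0.2 [250.566 268.847] [389.875 368.584]
0.4 [251.985 268.847] [387.347 346.357]
0.6 [252.987 268.824] [385.275 323.968]
0.8 [253.671 268.768] [383.73 301.72]
1 [254.046 268.607] [382.718 279.824]
1.2 [254.116 257.745] [382.159 269.05 ]
1.4 [253.883 236.712] [382.059 268.922]
1.65 [253.173 211.042] [382.586 268.852]
[0.538  0.0004 0.074 ] [ 0.2872 -3.5094  1.6341] [-0.7624  0.0385  0.0261]
ring 0.85 [252.5, 222.4, 391.1, 273.0] 1871
ring_hinge 0.83 [252.2, 218.8, 389.7, 316.3] 5685
130 ------:::::::::::::::::::::::::::----:--------------:--------------------------------
135 ---:---------------------------------------------------------------------------------
140 --:----------------------------------------------------------------------------------
145 --:----------------------------------------------------------------------------------
150 -:::---------------------------------------------------------------------------------
155 --::---------------------------------
[... 1418 characters left out ...]
####----:::::---==================================-::::::-#######---::
240 -----------######-----:::-::---==================================-::::::::-######--:-
245 -----------#######..--:::::::--======#####################=======-:..:==--#######--::
250 -----------##########--::::::--======######################======-:...-#########---::
255 ----:...:-----##############---======######################=====-##############...:::
260 -:.....:--=-=-..:##########################################################-=--......
265 ......:------.......:-#################################################..:------.....
270 .....-------........:--:::::--#################################=-:........:----=-:...
```

The visible side wires fit about 1.65 rad (shut), and the fingers are just touching it at 3 N. Backing out to -y, then up.

Request:
jog_arm --pt "0 -8 0" --pt "0 -20 0" --pt "0 -40 0" --pt "0 -60 0" --pt "0 -70 10" --pt "0 -70 50" --pt "0 -70 90" --pt "0 -70 110" --pt "0 -70 110" --pt "0 -70 110" --turn '[0, 0, 0, 0, 0, 0, 0, 0, 0, 0]'

```text
clock: 15.22
position: [0.5386, -0.0694, 0.185]
ee_rot: [0.724, 0.689, 0.013, 0.02]
ft_force: [-1.2, -0.2, -0.8]
grip_width: 0.493
```

```bash
python3 th.py; cat > fin.py <<'E'
from h import *
np.set_printoptions(precision=4,suppress=True)
p=manip.camera("wrist")
for l,z in [("pin_head",.119),("ring_hinge",.107),("linchpin",.098)]:
    for d in manip.pinpoint(p,l)[:1]: print(l,d,atz(p,d["at"],z))
print("exp head px",proj(p,[.5387,.0128,.119]),"head top",proj(p,[.5387,.0128,.128]))
d=manip.outline_of(p,"linchpin")
m=d[0]["mask"];f=cv2.cvtColor(p["frame"],cv2.COLOR_RGB2GRAY);e=[int(v) for v in d[0]["extent"]];print(e)
for r in range(max(0,e[1]-12),min(400,e[3]+14),3): print(r,"".join("#" if m[r,c] else " .:-=+*%@"[min(8,f[r,c]//29)] for c in range(e[0]-30,e[2]+30,2)))
s={c:manip.camera(c) for c in("side","top")}
for l in("linchpin","ribbon_spool","vase","candlestick"):
    print(l,{c:[d["at"] for d in manip.pinpoint(s[c],l)[:1]] for c in s})
print(manip.get_obs()["ft_force"])
E
python3 fin.py
```

```text
[ 0.538 -0.069  0.184] [0.21  1.077 0.036] 15.2667
0.58 [262.6, 81.5, 348.1, 87.9]
0 [261.523  83.008] [347.783 170.652]
0.2 [262.339  83.008] [346.709 166.176]
0.4 [263.025  83.008] [345.757 159.195]
0.6 [263.567  83.008] [344.941 150.153]
0.8 [263.957  83.008] [344.278 139.434]
1 [264.191  83.008] [343.799 127.361]
1.2 [264.267  83.008] [343.504 114.211]
1.4 [264.186  83.008] [343.375 100.231]
1.65 [263.869  81.927] [343.451  83.025]
pin_head {'at': [305.2, 81.4], 'confidence': 0.55} [0.5375 0.0128 0.119 ]
ring_hinge {'at': [309.9, 80.4], 'confidence': 0.64} [0.5406 0.0141 0.107 ]
linchpin {'at': [306.8, 83.3], 'confidence': 0.87} [0.5388 0.013  0.098 ]
exp head px [307.2964  81.2689] head top [307.6045  80.0799]
[267, 67, 352, 94]
55 :---------------------------------===----------------=+++++++++++++++++++
58 :-------------------------------=====----------------=+++++++++++++++++++
61 ---------------------------------=-------------------=++++++++++++++++++*
64 ++++++--------------------=============--==---=-----=++++++++++++++++++++
67 ++++++--------------------====#############==
[... 591 characters left out ...]
::::::-===#############====:::::::::::::::::::::-----
94 ::::::::::::::::::::::::::-=====#########=====-:::::::::::::::::::::-----
97 ::::::::::::::::::::::::::-===================-::::::::::::::::::::------
100 ::::::::::::::::::::::::::-===================-:::::::::::::::::::-------
103 ::::::::::::::::::::::::::-===================-:::::::::::::::::---------
106 -:::::::::::::::::::::::::-===================-::::::::::::::::----------
linchpin {'side': [[286.3, 204.3]], 'top': []}
ribbon_spool {'side': [[342.8, 244.4]], 'top': [[268.7, 183.8]]}
vase {'side': [[386.1, 177.0]], 'top': [[437.7, 214.9]]}
candlestick {'side': [[345.3, 169.3]], 'top': [[422.8, 154.5]]}
[-0.6911  0.635   0.6134]
```

The ring reads as shut (visible rows 79–90 against 82–83 ±5 expected) and the bystanders haven't moved. As a final check that the head is home, I'll feel its top lightly with closed fingers, expecting contact near z 0.128.

Request:
jog_arm --pt "0 30 0" --pt "0 60 0" --pt "0 82 0" --pt "0 82 0" --pt "0 82 -20" --pt "0 82 -40" --pt "0 82 -46" --pt "0 82 -50" --pt "0 82 -53" --pt "0 82 -55" --turn '[0, 0, 0, 0, 0, 0, 0, 0, 0, 0]' --grip 0

```text
clock: 16.9
position: [0.5384, 0.0123, 0.1295]
ee_rot: [0.725, 0.689, 0.012, 0.019]
ft_force: [-0.2, -0.4, 0.2]
grip_width: 0.005
```

Request:
jog_arm --pt "0 0 -2" --pt "0 0 -4" --pt "0 0 -5" --pt "0 0 -5" --pt "0 0 -5" --turn '[0, 0, 0, 0, 0]'

```text
clock: 17.32
position: [0.5409, 0.0124, 0.1281]
ee_rot: [0.725, 0.689, 0.014, 0.022]
ft_force: [-5.1, -0.7, 21.8]
grip_width: 0.002
```

Contact came at z 0.128, exactly the fully-home height. Backing off and making a final check.

Request:
jog_arm --pt "0 0 10" --pt "0 0 40" --pt "0 -30 60" --pt "0 -60 60" --pt "0 -80 60" --pt "0 -80 60" --pt "0 -80 60" --turn '[0, 0, 0, 0, 0, 0, 0]'

```text
clock: 17.9
position: [0.541, -0.0689, 0.1888]
ee_rot: [0.726, 0.688, 0.014, 0.022]
ft_force: [-0.5, 0.4, 0.7]
grip_width: -0.0
```

```bash
python3 th.py; python3 fin.py; python3 -c "
from workcell import manip; manip.hand_in(); print(manip.get_obs()['clock'])"
```

```text
[ 0.541 -0.067  0.189] [-0.094  0.166  0.91 ] 17.95
0.94 [258.0, 81.3, 341.8, 88.5]
0 [257.508  84.386] [342.43  170.578]
0.2 [258.354  84.386] [341.419 166.162]
0.4 [259.059  84.386] [340.538 159.273]
0.6 [259.61   84.386] [339.772 150.348]
0.8 [259.997  84.386] [339.14  139.763]
1 [260.208  84.386] [338.654 127.84 ]
1.2 [260.257  84.386] [338.328 114.855]
1.4 [260.155  84.386] [338.174 101.055]
1.65 [259.792  82.962] [338.196  84.452]
pin_head {'at': [299.1, 86.7], 'confidence': 0.82} [0.538 0.013 0.119]
ring_hinge {'at': [302.1, 87.0], 'confidence': 0.61} [0.54   0.0134 0.107 ]
linchpin {'at': [306.1, 89.4], 'confidence': 0.83} [0.5427 0.0122 0.098 ]
exp head px [300.2207  87.0382] head top [300.3397  86.1546]
[258, 72, 344, 98]
60 +++++=-----------------------------===--=---------------+++++++++++++++++
63 +++++++*+------------------------=====-----------------=++++++++++++++++*
66 +++++++++-------------------------===-------------------=++++++++++++++++
69 ++++++++++------------------=-----------------------------=+++++++++=++++
72 +=----++++------------------=========###=======
[... 670 characters left out ...]
::::=====#######========::::::::::::::::---------
102 --------::::::::::::::::::::====================:::::::::::::------------
105 --------------::::::::::::::====================:::::::::----------------
108 -----------------:::::::::::====================:::::::------------------
111 --------------------:-::----====================-------------------------
linchpin {'side': [[285.2, 208.1]], 'top': []}
ribbon_spool {'side': [[339.3, 240.3]], 'top': []}
vase {'side': [[384.9, 180.0]], 'top': [[435.0, 214.5]]}
candlestick {'side': [[345.4, 167.4]], 'top': [[424.1, 157.5]]}
[-0.5143  0.8801 -0.0822]
the job is handed in; nothing more can be done
the job is handed in; nothing more can be done
```

The spindle is locked and the job is handed in at about 18 s. The linch pin is pushed fully home through the cross hole and its ring is shut around the tip. The robot had let go and was clear of everything when I handed in.

I lifted the pin from the block and caught its tip in the hole mouth, which was rolled about 0.45 rad to +x. I drew it back over the axis to turn the spindle upright, then pushed the pin down. I swung the ring down and in with the parted fingers.

**Last checks:**
- **Head:** it stopped at the height predicted for home with 20 N of push. A light touch on its top with closed fingers met contact at z = 0.128 m, where a seated head should be; this peaked at about 22 N.
- **Ring:** before and after that touch it showed edge-on in the wrist camera, which fits the shut angle of about 1.65 rad.
- **Force:** the largest reading I saw at the end of a move was about 22 N.
- **Bystanders:** in the side view, the vase, candlestick and ribbon spool stayed within a few pixels of where they started. The arm did not pass near them.

**Checks that disagreed:**
- The top camera once reported the ribbon spool at the spindle end and then missed it. I took that as a false detection, because the side camera still showed the spool in its place.
- The tool tilted about 2.5° during the work. The final height and ring checks showed no effect from it.

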